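Pack cheese wedges head to tail in a portion tray

TASK

Put the two pale yellow cheese wedges with brown rind from the chopping board into the small steel tray beside the one already there, so that the three stand flat in a row and fill the tray head to tail: the middle one with its rind end the opposite way to its two neighbours.

Things in the scene. Friction and masses are not known exactly. Their poses are not given: they have to be found in the camera images.
- tray: Small low-rimmed steel tray, fixed: inside 80 mm (its x) by 142 mm (its y), floor 5 mm thick, rim 6 thick, its top 12 above the counter. Origin: under its centre, on the counter; z up. The wedges stand in a row along its y, each lengthwise along its x; middles 41 mm apart (-41, 0, 41) leave 4 to 7 mm between wedges and to the rim.
- wedge_a: Pale yellow rigid cheese wedge, 110 g, loose on the white board (12 mm thick). From above a symmetric trapezoid 60 mm long, 52 wide at the brown rind end, 16 at the narrow end; 50 tall, all sides upright. Origin: underside, middle of the rind end; x points along it to the narrow end (its middle at x = 30), z up. Grip it by its end faces, 60 apart. The orange wedge with red rind is not wanted.
- wedge_b: Pale yellow cheese wedge, brown rind, the same shape, size, origin and axes as wedge_a. Also loose on the white board (12 mm thick), to be packed; interchangeable with wedge_a: either may go in the middle or at the free end.
- wedge_in: Pale yellow cheese wedge, brown rind, the same shape, size, origin and axes as wedge_a. Already stands loose in the tray, at the end of the row towards the tray's -y (its middle about 41 mm from the tray's centre), with its rind end towards the tray's -x.
There are look-alikes about, which are no part of the job. Leave any pink or purple look-alike of the wedge_a alone.

How it is judged:
At the end, for the whole second after the job is handed in: The three pale wedges stand flat and still on the tray's floor, along its x within 17 degrees: wedge_in at the -y end and the other two at the +y end (10 to 60 mm out) and in the middle (within 20 mm); rind ends of the outer two towards -x, of the middle one +x (15 to 45 mm from centre) (x of wedge_in in the frame of tray between -0.045 and -0.015 m and y of wedge_in in the frame of tray between -0.06 and -0.01 m and z of wedge_in in the frame of tray between 0.002 and 0.009 m and angle between wedge_in's own z axis and vertical below 0.1 rad and angle between the x axis of wedge_in and the x axis of tray, either way round below 0.3 rad and linear speed of wedge_in below 0.02 m/s and (((x of wedge_a in the frame of tray between 0.015 and 0.045 m and y of wedge_a in the frame of tray between -0.02 and 0.02 m and z of wedge_a in the frame of tray between 0.002 and 0.009 m and angle between wedge_a's own z axis and vertical below 0.1 rad and angle between the x axis of wedge_a and the x axis of tray, either way round below 0.3 rad and linear speed of wedge_a below 0.02 m/s) and (x of wedge_b in the frame of tray between -0.045 and -0.015 m and y of wedge_b in the frame of tray between 0.01 and 0.06 m and z of wedge_b in the frame of tray between 0.002 and 0.009 m and angle between wedge_b's own z axis and vertical below 0.1 rad and angle between the x axis of wedge_b and the x axis of tray, either way round below 0.3 rad and linear speed of wedge_b below 0.02 m/s)) or ((x of wedge_b in the frame of tray between 0.015 and 0.045 m and y of wedge_b in the frame of tray between -0.02 and 0.02 m and z of wedge_b in the frame of tray between 0.002 and 0.009 m and angle between wedge_b's own z axis and vertical below 0.1 rad and angle between the x axis of wedge_b and the x axis of tray, either way round below 0.3 rad and linear speed of wedge_b below 0.02 m/s) and (x of wedge_a in the frame of tray between -0.045 and -0.015 m and y of wedge_a in the frame of tray between 0.01 and 0.06 m and z of wedge_a in the frame of tray between 0.002 and 0.009 m and angle between wedge_a's own z axis and vertical below 0.1 rad and angle between the x axis of wedge_a and the x axis of tray, either way round below 0.3 rad and linear speed of wedge_a below 0.02 m/s)))); the robot touches nothing.
It also fails if it takes over 53 s, if anything falls off the work surface, if the arm or the gripper's body presses on something with over 40 N, if the wrist force passes 120 N, or if a joint passes its speed limit or range.

ROBOT

A 6-joint arm with a two-finger parallel gripper is mounted at the origin on the work surface. World frame = base frame: x ahead of the robot, y to its left, z up, the work surface at z = 0. Lengths are in m, angles in rad, forces in N, time in s.
With the tool pointing down it reaches from about 0.225 to 0.875 m from the base axis. Payload 3.4 kg.
Tool frame: the origin (TCP) lies at the very end of the fingers, on their centre line; the grasp point (between the pads) lies 19 mm behind it (manip.grasp_offset is the distance from the TCP to the grasp point, in m); x points along the fingers, y is the direction in which the jaws open and shut, and the axes are right-handed (so a half turn about x gives the same grasp; the last joint's range is limited). The gripper opens to 85 mm and grips with 20 to 120 N. Pads are 22 mm wide; open, the fingers measure 114 mm over their backs; the gripper's body (76 mm by 85 mm) begins 54 mm behind the grasp point. The pads swing forward as they close: fully open they stand 13 mm farther back than shut.
Start: joints at [1.045, 0.276, 1.505, -0, 1.361, -0.121], TCP at [0.226, 0.529, 0.231] pointing down, gripper open.
Joint ranges: [-2.89, 2.89], [-0.75, 2.08], [0.22, 2.7], [-1.18, 4.32], [0.11, 2.71], [-2.7, 2.7]. Speed limits (rad/s): [2.57, 2.57, 3.14, 3.14, 3.14, 3.14].

INTERFACE

Orientations are given as a unit quaternion [w, x, y, z].
In Python, from rig import manip gives the robot as it stands.
- The arm moves only by the tool step_arm, never from a script. Its argument "increments" is a list of rows, each an object with "grip": the opening, from 0 (shut) to 1 (fully open); "delta_pos": the shift along the world's x, y, z in m, a list of three; "twist": the turn about the world's z in degrees. A call has 1 to 10 rows; each row shifts and turns the commanded pose from where the row before left it; what a row does not reach is not made up. A row lasts 1/12 s, in which the tool goes at most 41.7 mm and 7.16 degrees, less where a joint would pass 70% of its speed; a pose out of reach is approached as far as the arm can. A call with a gripper value outside its range is refused whole. The fingers move at their own pace and stop on an object; "force" is the grip in N (left out, the last holds). Time passes only in rows, so rows that do not move let the fingers close. It gives the time, the measured TCP pose, the force and the opening at its end, in the units of the state.
- manip.get_state(): the state, without advancing time (a new reading comes with each control period).
- manip.get_image(name): name is "scene" or "top"; returns a dict with "img" (384x512x3 uint8, red, green, blue), "fx", "fy", "cx", "cy" (pixels), "rvec" (rotation vector, rad) and "tvec" (3), from world to camera coordinates, as OpenCV has them. Camera axes: x right, y down, z forward; pixel columns grow to the right and rows downward; lengths in m; the calibration is good to about 2 mm. A picture is of the moment at which its call begins. There is no depth.
- manip.sign_off(): hands the job in, once; it reports no verdict.
The state is a dict: "clock": time; "qpos": joint angles; "qd": joint speeds; "effort": joint torques, N m; "position": TCP position; "ee_rot": TCP orientation; "contact_force": force on the tool from outside, world axes, zero at the start; "moment": the same for the moment, N m; "width": finger opening in m.
Only numpy, scipy, OpenCV 4.12 (cv2) and the standard library are available. Lean on these libraries where they do the work, as an engineer would, in place of code of your own. Each camera call takes 0.05 s, during which the arm holds its last target. There are 200 camera calls.

## Working session

There is one attempt and no reset: what is moved stays moved. The work goes in short steps, Python scripts to look and compute and a tool call to move; the robot and the scene stay as the last step left them, time stands still between calls to the robot, and variables do not carry over. Pictures are saved under pics/ and viewed, about 8 in all and at most 12, crops included, and the job is handed in when it is done.

Besides the shell and the picture viewer there is one more tool, called after ">>>" by a JSON object that holds its "api" and its "payload", one argument or row to a line. step_arm: Moves the arm, as the interface text tells. Its arguments: {"type":"object","properties":{"increments":{"type":"array"},"force":{"type":"number"}},"required":["increments"]}

```bash
mkdir -p pics; ls
python3 - <<'E'
from rig import manip
import cv2,pickle
for n in("scene","top"):
    d=manip.get_image(n); pickle.dump(d,open(f"pics/{n}0.pkl","wb"))
    cv2.imwrite(f"pics/{n}0.png",d["img"][:,:,::-1])
    print(n,d["fx"],d["cx"],d["cy"],d["rvec"],d["tvec"])
print(manip.get_state())
E
```

```text
pics
scene 458.62561949707106 255.8363345817203 196.36742522532884 [ 2.1889141   0.67311843 -0.29170164] [-0.32258406 -0.13436622  1.15318452]
top 489.16542317437904 251.58449013733858 191.901092789644 [ 2.00520693 -2.2231435   0.2239917 ] [-0.00812102  0.42869217  1.11998999]
{'clock': 0.1, 'qpos': array([ 1.04501301e+00,  2.76540517e-01,  1.50599961e+00,  6.42345635e-06,
        1.36068648e+00, -1.20993437e-01]), 'qd': array([-3.42745880e-04, -2.22070018e-03, -2.96273140e-03,  7.63299836e-04,
       -5.55060496e-04, -8.40949330e-05]), 'effort': array([ 2.11316445e-03, -4.17698514e+01, -2.46406531e+01, -4.84715338e-05,
        5.78864798e-03, -3.49675122e-05]), 'position': array([0.22621616, 0.5281303 , 0.23052396]), 'ee_rot': array([ 0.69248728,  0.14159312,  0.69285865, -0.14268721]), 'contact_force': array([0.05980062, 0.10715765, 0.17211839]), 'moment': array([ 0.00474162,  0.00081642, -0.01549207]), 'width': 0.08544159661934368}
```

View pics/scene0.png

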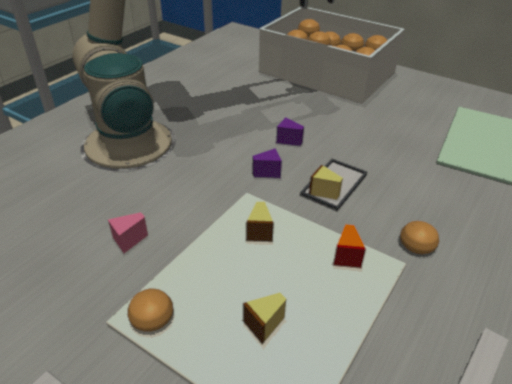

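View pics/top0.png

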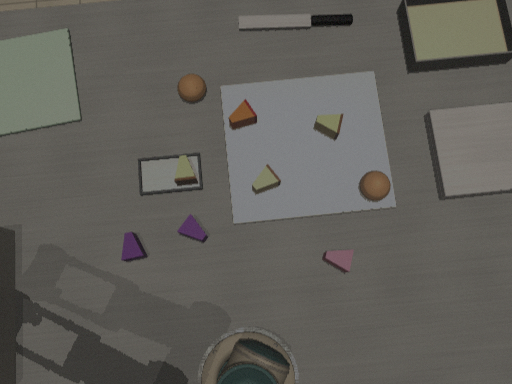

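Candidates (top view): yellow on the board at (330,122) and (265,179), which I want. Yellow in the tray at (185,170) is wedge_in. Orange/red (242,115), purple (193,228) and (131,248), and pink (340,260) are not wanted. I'll check with one close crop and measure.

```bash
cat > h.py <<'E'
import cv2,numpy as np
def ray(d,uv,z):
    R=cv2.Rodrigues(np.float64(d["rvec"]))[0];t=np.float64(d["tvec"]).ravel();C=-R.T@t
    uv=np.atleast_2d(np.float64(uv));k=np.c_[(uv[:,0]-d["cx"])/d["fx"],(uv[:,1]-d["cy"])/d["fy"],np.ones(len(uv))]@R
    return (C+k*((z-C[2])/k[:,2])[:,None])[:,:2]
def proj(d,P):
    K=np.array([[d["fx"],0,d["cx"]],[0,d["fy"],d["cy"]],[0,0,1.]])
    return cv2.projectPoints(np.float64(P).reshape(-1,3),np.float64(d["rvec"]),np.float64(d["tvec"]),K,None)[0].reshape(-1,2)
def wedge(d,u,v,z,r=22):
    "top-face: yellow contour near pixel -> centre of trapezoid, direction rind->narrow, area"
    img=d["img"];hsv=cv2.cvtColor(img,cv2.COLOR_RGB2HSV)
    m=cv2.inRange(hsv,(22,75,110),(36,255,255))
    w=np.zeros_like(m);cv2.circle(w,(int(u),int(v)),r,255,-1);m&=w
    c=max(cv2.findContours(m,cv2.RETR_EXTERNAL,cv2.CHAIN_APPROX_NONE)[0],key=cv2.contourArea)
    mm=np.zeros_like(m);cv2.drawContours(mm,[c],-1,255,-1)
    p=ray(d,np.argwhere(mm)[:,::-1],z)
    mu=p.mean(0);e,V=np.linalg.eigh(np.cov(p.T))
    hull=cv2.convexHull(c)[:,0];H=ray(d,hull,z)
    return mm,p,mu,V,e,H
E
python3 - <<'E'
import pickle
from h import *
d=pickle.load(open("pics/top0.pkl","rb"))
R=cv2.Rodrigues(np.float64(d["rvec"]))[0];print("C",-R.T@np.ravel(d["tvec"]))
img=d["img"].copy()
for n,u,v,z in(("far",330,122,.062),("near",265,179,.062),("in",185,170,.055)):
    mm,p,mu,V,e,H=wedge(d,u,v,z)
    px=len(p); A=cv2.contourArea(np.float32(H))*1e6
    c=max(cv2.findContours(mm,0,1)[0],key=cv2.contourArea)
    q=cv2.approxPolyDP(c,3,True)[:,0]
    tri=cv2.minEnclosingTriangle(c)[1]
    print(n,hsv:=cv2.cvtColor(img,cv2.COLOR_RGB2HSV)[v,u],"mu",mu.round(4),"A",round(A),"sd",(e**.5*1000).round(1));print("poly",q.tolist(),ray(d,q,z).round(4).tolist())
hsv=cv2.cvtColor(img,cv2.COLOR_RGB2HSV);print(hsv[174,150:212:4].tolist())
x=cv2.resize(img[75:215,125:365],None,fx=3.3,fy=3.3,interpolation=cv2.INTER_CUBIC)
cv2.imwrite("pics/crop0.png",x[:,:,::-1])
E
```

```text
C [ 0.19043106 -0.03215651  1.18360571]
far [ 33  70 127] mu [ 0.5789 -0.2802] A 0 sd [nan nan]
poly [[339, 119]] [[0.5789, -0.2802]]h.py:17: RuntimeWarning: Degrees of freedom <= 0 for slice
  mu=p.mean(0);e,V=np.linalg.eigh(np.cov(p.T))
  c *= np.true_divide(1, fact)
  c *= np.true_divide(1, fact)
Traceback (most recent call last):
  File "h.py", line 14, in wedge
    c=max(cv2.findContours(m,cv2.RETR_EXTERNAL,cv2.CHAIN_APPROX_NONE)[0],key=cv2.contourArea)
ValueError: max() iterable argument is empty
```

Run:
```python
import pickle
from h import *
d=pickle.load(open("pics/top0.pkl","rb"));img=d["img"]
hsv=cv2.cvtColor(img,cv2.COLOR_RGB2HSV)
for r in (114,120,126,132): print("far",r,hsv[r,310:348:3].tolist())
for r in (172,179,186): print("near",r,hsv[r,246:286:3].tolist())
for r in (162,170,180): print("in",r,hsv[r,168:206:3].tolist())
x=cv2.resize(img[75:215,125:365],None,fx=3.3,fy=3.3,interpolation=cv2.INTER_CUBIC)
cv2.imwrite("pics/crop0.png",x[:,:,::-1])
```

```text
far 114 [[120, 6, 130], [108, 10, 128], [110, 6, 132], [45, 8, 127], [38, 16, 127], [30, 16, 127], [36, 30, 129], [32, 26, 126], [35, 39, 130], [31, 43, 125], [30, 43, 119], [11, 18, 112], [105, 4, 129]]
far 120 [[113, 8, 134], [105, 8, 131], [27, 58, 101], [30, 67, 125], [32, 68, 128], [34, 67, 130], [32, 70, 128], [32, 70, 127], [32, 70, 127], [30, 67, 125], [12, 108, 83], [98, 8, 131], [105, 8, 131]]
far 126 [[108, 10, 133], [105, 12, 131], [24, 67, 61], [18, 73, 59], [20, 61, 63], [28, 66, 96], [31, 67, 126], [33, 70, 128], [31, 67, 129], [32, 68, 131], [12, 75, 92], [108, 10, 129], [105, 8, 129]]
far 132 [[105, 12, 132], [114, 10, 132], [120, 8, 133], [60, 2, 116], [18, 61, 71], [23, 69, 63], [20, 58, 66], [20, 61, 63], [21, 79, 61], [14, 96, 74], [90, 4, 127], [120, 8, 130], [113, 8, 131]]
near 172 [[90, 6, 130], [96, 10, 130], [105, 8, 131], [120, 8, 131], [120, 8, 132], [33, 47, 130], [30, 52, 127], [32, 58, 128], [31, 54, 127], [12, 97, 89], [100, 12, 130], [105, 8, 132], [114, 10, 133], [114, 10, 130]]
near 179 [[120, 6, 131], [98, 8, 131], [102, 10, 132], [35, 12, 128], [3
[... 244 characters left out ...]
 [30, 54, 108], [14, 65, 67], [23, 64, 64], [20, 74, 62], [21, 41, 80], [105, 8, 129], [100, 6, 131], [105, 8, 130]]
in 162 [[30, 14, 125], [30, 10, 127], [35, 12, 127], [36, 10, 127], [32, 67, 125], [30, 61, 126], [31, 66, 128], [25, 43, 112], [21, 15, 121], [45, 8, 128], [0, 0, 65], [23, 22, 93], [19, 21, 96]]
in 170 [[48, 10, 129], [40, 6, 128], [50, 6, 128], [31, 66, 124], [31, 62, 127], [31, 64, 123], [31, 63, 125], [31, 65, 126], [31, 51, 124], [19, 24, 118], [40, 9, 87], [23, 15, 66], [23, 21, 97]]
in 180 [[40, 12, 131], [30, 8, 126], [18, 39, 99], [13, 109, 63], [14, 98, 65], [10, 77, 50], [9, 61, 42], [8, 50, 41], [9, 48, 37], [17, 57, 40], [17, 19, 118], [60, 10, 51], [23, 24, 94]]
```

View pics/crop0.png

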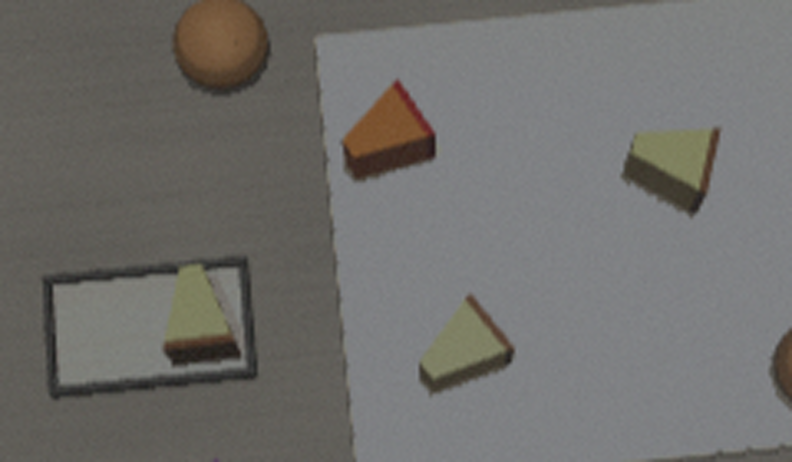

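The crop confirms the choice. The two pale wedges with brown rind are at crop (675,155) and (465,340), wedge_in is in the tray at (200,315), and the orange/red one at (390,130) is left alone.

```bash
cat >> h.py <<'E'
def quad(d,u,v,z,r=24,S=4):
    "4-corner fit of the pale yellow top near (u,v): centre (mid length), axis rind->narrow, corners (world)"
    x0,y0=int(u)-r,int(v)-r
    c=cv2.resize(d["img"][y0:y0+2*r,x0:x0+2*r],None,fx=S,fy=S,interpolation=cv2.INTER_CUBIC)
    hsv=cv2.cvtColor(c,cv2.COLOR_RGB2HSV)
    m=cv2.morphologyEx(cv2.inRange(hsv,(20,33,98),(42,255,255)),cv2.MORPH_OPEN,np.ones((9,9)))
    k=max(cv2.findContours(m,0,1)[0],key=cv2.contourArea)
    q=cv2.approxPolyN(k,4,ensure_convex=True).reshape(-1,2)
    P=ray(d,(q+.5)/S-.5+[x0,y0],z)
    L=np.linalg.norm(P-np.roll(P,-1,0),axis=1)
    i=int(np.argmin(L)); P=np.roll(P,-i,0)   # P0P1 narrow edge, P2P3 rind edge
    n=(P[0]+P[1])/2;b=(P[2]+P[3])/2;a=(n-b)/np.linalg.norm(n-b)
    M=ray(d,(np.argwhere(m)[:,::-1]+.5)/S-.5+[x0,y0],z)
    return dict(mid=n-.03*a,ang=np.degrees(np.arctan2(a[1],a[0])),n=n,b=b,sides=np.linalg.norm(P-np.roll(P,-1,0),axis=1)*1e3,cen=M.mean(0),P=P)
E
python3 - <<'E'
import pickle
from h import *
from scipy.spatial.transform import Rotation as Ro
d=pickle.load(open("pics/top0.pkl","rb"))
for n,u,v,z in(("far",330,122,.062),("near",265,179,.062),("in",185,170,.055)):
    q=quad(d,u,v,z);a=np.array([np.cos(np.radians(q["ang"])),np.sin(np.radians(q["ang"]))])
    print(n,{k:np.round(q[k],4) for k in("mid","ang","cen")},"sides",q["sides"].round(1),"len yellow",np.linalg.norm(q["n"]-q["b"]).round(4))
# tray: dark rim
x0,y0=125,140;S=4
c=cv2.resize(d["img"][y0:210,x0:218],None,fx=S,fy=S,interpolation=cv2.INTER_CUBIC)
m=cv2.inRange(cv2.cvtColor(c,cv2.COLOR_RGB2GRAY),0,68)
m=cv2.morphologyEx(m,cv2.MORPH_OPEN,np.ones((3,3)))
k=max(cv2.findContours(m,0,1)[0],key=lambda k:cv2.contourArea(cv2.convexHull(k)))
q=cv2.approxPolyN(k,4,ensure_convex=True).reshape(-1,2)
P=ray(d,(q+.5)/S-.5+[x0,y0],.012)
print("tray",P.round(4).tolist(),"mean",P.mean(0),"sides",np.linalg.norm(P-np.roll(P,-1,0),axis=1))
e=np.roll(P,-1,0)-P;print(np.degrees(np.arctan2(e[:,1],e[:,0])))
s=__import__("rig").manip.get_state();print(Ro.from_quat(np.roll(s["ee_rot"],-1)).as_matrix().round(3))
E
```

```text
far {'mid': array([ 0.577, -0.255]), 'ang': np.float64(69.8368), 'cen': array([ 0.5769, -0.2564])} sides [17.8 58.1 48.4 54.3] len yellow 0.054
near {'mid': array([ 0.4492, -0.0835]), 'ang': np.float64(122.0356), 'cen': array([ 0.4503, -0.0849])} sides [15.6 57.3 48.5 56.7] len yellow 0.0546
in {'mid': array([0.5005, 0.1024]), 'ang': np.float64(2.2753), 'cen': array([0.4984, 0.103 ])} sides [18.  57.3 51.8 57.9] len yellow 0.055
tray [[0.4508, 0.0653], [0.4506, 0.2211], [0.5474, 0.2212], [0.5461, 0.0656]] mean [0.4987001 0.1432966] sides [0.15575653 0.09676043 0.1556796  0.09531039]
[ 9.00605020e+01  9.58436286e-02 -9.04732038e+01 -1.79853313e+02]
[[-0.001  0.394  0.919]
 [-0.001  0.919 -0.394]
 [-1.    -0.002 -0.   ]]
```

Tray is at about (0.4987, 0.1433), yaw about 0. The near wedge goes in the middle (axis to -x) and the far wedge at the +y end. Jaw angle is now 66.8°, so I twist to -58° for the near wedge.

>>> {"api": "step_arm", "payload": {
  "increments": [
    {"grip":1,"delta_pos":[0.0112,-0.0306,0],"twist":-6.24},
    {"grip":1,"delta_pos":[0.0112,-0.0306,0],"twist":-6.24},
    {"grip":1,"delta_pos":[0.0112,-0.0306,0],"twist":-6.24},
    {"grip":1,"delta_pos":[0.0112,-0.0306,0],"twist":-6.24},
    {"grip":1,"delta_pos":[0.0112,-0.0306,0],"twist":-6.24},
    {"grip":1,"delta_pos":[0.0112,-0.0306,0],"twist":-6.24},
    {"grip":1,"delta_pos":[0.0112,-0.0306,0],"twist":-6.24},
    {"grip":1,"delta_pos":[0.0112,-0.0306,0],"twist":-6.24},
    {"grip":1,"delta_pos":[0.0112,-0.0306,0],"twist":-6.24},
    {"grip":1,"delta_pos":[0.0112,-0.0306,0],"twist":-6.24}
  ]
}}

```text
clock: 0.93
position: [0.3384, 0.221, 0.2311]
ee_rot: [0.518, 0.482, 0.518, -0.482]
contact_force: [0.8, 0.7, -0.3]
width: 0.0853
```

>>> {"api": "step_arm", "payload": {
  "increments": [
    {"grip":1,"delta_pos":[0.0112,-0.0306,0],"twist":-6.24},
    {"grip":1,"delta_pos":[0.0112,-0.0306,0],"twist":-6.24},
    {"grip":1,"delta_pos":[0.0112,-0.0306,0],"twist":-6.24},
    {"grip":1,"delta_pos":[0.0112,-0.0306,0],"twist":-6.24},
    {"grip":1,"delta_pos":[0.0112,-0.0306,0],"twist":-6.24},
    {"grip":1,"delta_pos":[0.0112,-0.0306,0],"twist":-6.24},
    {"grip":1,"delta_pos":[0.0112,-0.0306,0],"twist":-6.24},
    {"grip":1,"delta_pos":[0.0112,-0.0306,0],"twist":-6.24},
    {"grip":1,"delta_pos":[0.0112,-0.0306,0],"twist":-6.24},
    {"grip":1,"delta_pos":[0.0112,-0.0306,0],"twist":-6.24}
  ]
}}

```text
clock: 1.77
position: [0.4504, -0.085, 0.2311]
ee_rot: [-0.193, -0.68, -0.193, 0.68]
contact_force: [0.3, 0.3, 1.1]
width: 0.0853
```

>>> {"api": "step_arm", "payload": {
  "increments": [
    {"grip":1,"delta_pos":[0,0,0],"twist":0},
    {"grip":1,"delta_pos":[0,0,0],"twist":0},
    {"grip":1,"delta_pos":[0,0,0],"twist":0}
  ]
}}

```text
clock: 2.02
position: [0.4498, -0.083, 0.2308]
ee_rot: [-0.194, -0.679, -0.196, 0.68]
contact_force: [-0.3, 0.2, -0.2]
width: 0.0854
```

```bash
cat >> h.py <<'E'
def st():
    from rig import manip
    from scipy.spatial.transform import Rotation as Ro
    s=manip.get_state();y=Ro.from_quat(np.roll(s["ee_rot"],-1)).as_matrix()[:,1]
    print("t",round(s["clock"],2),"pos",s["position"].round(4),"jaw",np.degrees(np.arctan2(y[1],y[0])).round(2),"w",round(s["width"],4),"F",s["contact_force"].round(1),"q",s["qpos"].round(2))
E
python3 -c "from h import *;st()"
```

```text
t 2.02 pos [ 0.4498 -0.083   0.2308] jaw -57.99 w 0.0854 F [-0.3  0.2 -0.2] q [-0.34  0.1   1.74  0.    1.31  0.68]
```

>>> {"api": "step_arm", "payload": {
  "increments": [
    {"grip":1,"delta_pos":[-0.0005,-0.0005,-0.03],"twist":0},
    {"grip":1,"delta_pos":[0,0,-0.03],"twist":0},
    {"grip":1,"delta_pos":[0,0,-0.03],"twist":0},
    {"grip":1,"delta_pos":[0,0,-0.03],"twist":0},
    {"grip":1,"delta_pos":[0,0,-0.025],"twist":0},
    {"grip":1,"delta_pos":[0,0,-0.02],"twist":0},
    {"grip":1,"delta_pos":[0,0,-0.015],"twist":0},
    {"grip":1,"delta_pos":[0,0,-0.015],"twist":0},
    {"grip":1,"delta_pos":[0,0,-0.014],"twist":0},
    {"grip":1,"delta_pos":[0,0,0],"twist":0}
  ]
}}

```text
clock: 2.85
position: [0.4475, -0.0818, 0.0204]
ee_rot: [-0.195, -0.678, -0.197, 0.681]
contact_force: [-0.6, -0.1, -0.3]
width: 0.0852
```

>>> {"api": "step_arm", "payload": {
  "increments": [
    {"grip":0.6,"delta_pos":[0,0,0],"twist":0},
    {"grip":0.6,"delta_pos":[0,0,0],"twist":0},
    {"grip":0.6,"delta_pos":[0,0,0],"twist":0},
    {"grip":0.5,"delta_pos":[0,0,0],"twist":0},
    {"grip":0.5,"delta_pos":[0,0,0],"twist":0},
    {"grip":0.5,"delta_pos":[0,0,0],"twist":0}
  ],
  "force": 40
}}

```text
clock: 3.35
position: [0.4508, -0.0838, 0.0234]
ee_rot: [0.195, 0.68, 0.195, -0.679]
contact_force: [0.5, 1.9, 6.6]
width: 0.0596
```

```bash
python3 -c "from h import *;st()"
```

```text
t 3.35 pos [ 0.4508 -0.0838  0.0234] jaw -58.01 w 0.0596 F [0.5 1.9 6.6] q [-0.34  0.33  2.04  0.    0.77  0.68]
```

>>> {"api": "step_arm", "payload": {
  "increments": [
    {"grip":0.5,"delta_pos":[0,0,0.02],"twist":0},
    {"grip":0.5,"delta_pos":[0,0,0.03],"twist":0},
    {"grip":0.5,"delta_pos":[0,0,0.03],"twist":0},
    {"grip":0.5,"delta_pos":[0,0,0.02],"twist":0},
    {"grip":0.5,"delta_pos":[0,0,0],"twist":0}
  ]
}}

```text
clock: 3.77
position: [0.4529, -0.085, 0.1265]
ee_rot: [0.197, 0.682, 0.193, -0.677]
contact_force: [0.2, 1.2, -0.6]
width: 0.0594
```

>>> {"api": "step_arm", "payload": {
  "increments": [
    {"grip":0.5,"delta_pos":[0.0049,0.0227,0],"twist":5.8},
    {"grip":0.5,"delta_pos":[0.0049,0.0227,0],"twist":5.8},
    {"grip":0.5,"delta_pos":[0.0049,0.0227,0],"twist":5.8},
    {"grip":0.5,"delta_pos":[0.0049,0.0227,0],"twist":5.8},
    {"grip":0.5,"delta_pos":[0.0049,0.0227,0],"twist":5.8},
    {"grip":0.5,"delta_pos":[0.0049,0.0227,0],"twist":5.8},
    {"grip":0.5,"delta_pos":[0.0049,0.0227,0],"twist":5.8},
    {"grip":0.5,"delta_pos":[0.0049,0.0227,0],"twist":5.8},
    {"grip":0.5,"delta_pos":[0.0049,0.0227,0],"twist":5.8},
    {"grip":0.5,"delta_pos":[0.0049,0.0227,0],"twist":5.8}
  ]
}}

```text
clock: 4.6
position: [0.4982, 0.144, 0.1211]
ee_rot: [0.501, 0.498, 0.502, -0.499]
contact_force: [1.1, -0.5, -0.7]
width: 0.0593
```

>>> {"api": "step_arm", "payload": {
  "increments": [
    {"grip":0.5,"delta_pos":[0,0,0],"twist":0},
    {"grip":0.5,"delta_pos":[0,0,0],"twist":0},
    {"grip":0.5,"delta_pos":[0,0,0],"twist":0},
    {"grip":0.5,"delta_pos":[0,0,0],"twist":0}
  ]
}}

```text
clock: 4.93
position: [0.4982, 0.1421, 0.1217]
ee_rot: [-0.5, -0.5, -0.5, 0.501]
contact_force: [0.7, 0.1, -1.7]
width: 0.059
```

Run:
```python
from h import *;st()
from rig import manip
import pickle
for n in("scene","top"):
    d=manip.get_image(n);pickle.dump(d,open(f"pics/{n}1.pkl","wb"))
    c=proj(d,[.4987,.1433,.08])[0].astype(int);i=d["img"][max(0,c[1]-60):c[1]+60,max(0,c[0]-65):c[0]+65]
    i=cv2.resize(i,(390,360),interpolation=cv2.INTER_CUBIC);L=i if n=="scene" else np.hstack([L,i])
    print(c)
cv2.imwrite("pics/c1.png",L[:,:,::-1]);st()
```

```text
t 4.93 pos [0.4982 0.1421 0.1217] jaw -0.07 w 0.059 F [ 0.7  0.1 -1.7] q [ 0.14  0.28  1.79 -0.    1.07  0.15]
[336 155]
[164 166]
t 5.03 pos [0.4986 0.1421 0.1221] jaw -0.08 w 0.0598 F [-0.2 -0.4 -0.7] q [ 0.14  0.28  1.79 -0.    1.07  0.15]
```

View pics/c1.png

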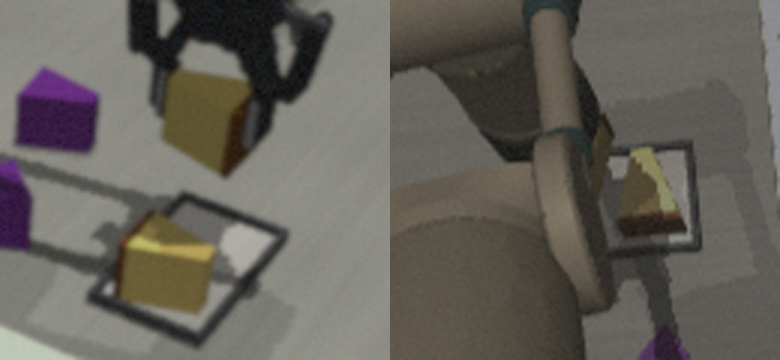

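The wedge is held upright with its rind to +x (crop (240,125)), and the slot beside wedge_in (165,265) is free. I'll lower and release it.

>>> {"api": "step_arm", "payload": {
  "increments": [
    {"grip":0.5,"delta_pos":[0,0.0012,-0.02],"twist":0},
    {"grip":0.5,"delta_pos":[0,0,-0.02],"twist":0},
    {"grip":0.5,"delta_pos":[0,0,-0.015],"twist":0},
    {"grip":0.5,"delta_pos":[0,0,-0.012],"twist":0},
    {"grip":0.5,"delta_pos":[0,0,-0.012],"twist":0},
    {"grip":0.5,"delta_pos":[0,0,-0.01],"twist":0},
    {"grip":0.5,"delta_pos":[0,0,-0.008],"twist":0},
    {"grip":0.5,"delta_pos":[0,0,-0.004],"twist":0},
    {"grip":0.5,"delta_pos":[0,0,0],"twist":0},
    {"grip":0.5,"delta_pos":[0,0,0],"twist":0}
  ]
}}

```text
clock: 5.87
position: [0.4992, 0.1442, 0.0215]
ee_rot: [0.5, 0.5, 0.5, -0.5]
contact_force: [0.9, -0.3, -1.5]
width: 0.0598
```

```bash
python3 -c "from h import *;st()"
```

```text
t 5.87 pos [0.4992 0.1442 0.0215] jaw -0.01 w 0.0598 F [ 0.9 -0.3 -1.5] q [ 0.15  0.4   1.91 -0.    0.82  0.15]
```

>>> {"api": "step_arm", "payload": {
  "increments": [
    {"grip":0.5,"delta_pos":[0,0,-0.002],"twist":0},
    {"grip":0.5,"delta_pos":[0,0,-0.002],"twist":0},
    {"grip":0.5,"delta_pos":[0,0,-0.001],"twist":0},
    {"grip":0.5,"delta_pos":[0,0,0],"twist":0}
  ]
}}

```text
clock: 6.2
position: [0.4991, 0.1443, 0.0165]
ee_rot: [0.5, 0.5, 0.5, -0.5]
contact_force: [-0.2, 0.2, -1.3]
width: 0.0593
```

>>> {"api": "step_arm", "payload": {
  "increments": [
    {"grip":0.5,"delta_pos":[0,0,-0.001],"twist":0},
    {"grip":0.5,"delta_pos":[0,0,0],"twist":0}
  ]
}}

```text
clock: 6.37
position: [0.4992, 0.1443, 0.0164]
ee_rot: [0.5, 0.5, 0.5, -0.5]
contact_force: [-1.6, -0.1, 6.9]
width: 0.0594
```

Contact with the floor at 6.9 N. Releasing, then lifting straight up.

>>> {"api": "step_arm", "payload": {
  "increments": [
    {"grip":0.8,"delta_pos":[0,0,0],"twist":0},
    {"grip":0.9,"delta_pos":[0,0,0],"twist":0},
    {"grip":1,"delta_pos":[0,0,0],"twist":0},
    {"grip":1,"delta_pos":[0,0,0],"twist":0},
    {"grip":1,"delta_pos":[0,0,0.015],"twist":0},
    {"grip":1,"delta_pos":[0,0,0.025],"twist":0},
    {"grip":1,"delta_pos":[0,0,0.035],"twist":0},
    {"grip":1,"delta_pos":[0,0,0.035],"twist":0},
    {"grip":1,"delta_pos":[0,0,0.035],"twist":0},
    {"grip":1,"delta_pos":[0,0,0.005],"twist":0}
  ]
}}

```text
clock: 7.2
position: [0.5028, 0.1449, 0.1714]
ee_rot: [0.503, 0.503, 0.498, -0.497]
contact_force: [0.5, 0.3, 0.5]
width: 0.0852
```

```bash
python3 -c "from h import *;st()"
```

```text
t 7.2 pos [0.5028 0.1449 0.1714] jaw 0.01 w 0.0852 F [0.5 0.3 0.5] q [ 0.15  0.23  1.72 -0.    1.18  0.15]
```

>>> {"api": "step_arm", "payload": {
  "increments": [
    {"grip":1,"delta_pos":[0.006,-0.0307,0],"twist":5.37},
    {"grip":1,"delta_pos":[0.006,-0.0307,0],"twist":5.37},
    {"grip":1,"delta_pos":[0.006,-0.0307,0],"twist":5.37},
    {"grip":1,"delta_pos":[0.006,-0.0307,0],"twist":5.37},
    {"grip":1,"delta_pos":[0.006,-0.0307,0],"twist":5.37},
    {"grip":1,"delta_pos":[0.006,-0.0307,0],"twist":5.37},
    {"grip":1,"delta_pos":[0.006,-0.0307,0],"twist":5.37},
    {"grip":1,"delta_pos":[0.006,-0.0307,0],"twist":5.37},
    {"grip":1,"delta_pos":[0.006,-0.0307,0],"twist":5.37},
    {"grip":1,"delta_pos":[0.006,-0.0307,0],"twist":5.37}
  ]
}}

```text
clock: 8.03
position: [0.5588, -0.1642, 0.1647]
ee_rot: [0.672, 0.219, 0.673, -0.219]
contact_force: [1.2, 0.4, 0.4]
width: 0.0853
```

>>> {"api": "step_arm", "payload": {
  "increments": [
    {"grip":1,"delta_pos":[0.006,-0.0307,0],"twist":5.37},
    {"grip":1,"delta_pos":[0.006,-0.0307,0],"twist":5.37},
    {"grip":1,"delta_pos":[0.006,-0.0307,0],"twist":5.37},
    {"grip":1,"delta_pos":[0,0,0],"twist":0},
    {"grip":1,"delta_pos":[0,0,0],"twist":0},
    {"grip":1,"delta_pos":[0,0,0],"twist":0},
    {"grip":1,"delta_pos":[0,0,0],"twist":0}
  ]
}}

```text
clock: 8.62
position: [0.5765, -0.2536, 0.1649]
ee_rot: [0.696, 0.124, 0.697, -0.123]
contact_force: [-0.3, 1.0, 0.1]
width: 0.0854
```

Run:
```python
from h import *;st()
from rig import manip
d=manip.get_image("top")
for n,u,v in(("in",185,170),):
    q=quad(d,u,v,.055);print(n,q["mid"].round(4),q["ang"].round(1),q["sides"].round(1))
u,v=proj(d,[.4987,.1433,.055])[0]
try:
    q=quad(d,u,v,.055,r=11);print("mid",q["mid"].round(4),q["ang"].round(1),q["sides"].round(1))
except Exception as e: print(e)
i=cv2.resize(d["img"][85:215,125:365],None,fx=3.3,fy=3.3,interpolation=cv2.INTER_CUBIC);cv2.imwrite("pics/c2.png",i[:,:,::-1]);st()
```

```text
t 8.62 pos [ 0.5765 -0.2536  0.1649] jaw 69.83 w 0.0854 F [-0.3  1.   0.1] q [-0.53  0.4   1.49  0.    1.26 -1.74]Traceback (most recent call last):
  File "<stdin>", line 5, in <module>
  File "h.py", line 26, in quad
    k=max(cv2.findContours(m,0,1)[0],key=cv2.contourArea)
ValueError: max() iterable argument is empty
```

>>> {"api": "step_arm", "payload": {
  "increments": [
    {"grip":1,"delta_pos":[0.0005,-0.0015,-0.025],"twist":0},
    {"grip":1,"delta_pos":[0,0,-0.025],"twist":0},
    {"grip":1,"delta_pos":[0,0,-0.025],"twist":0},
    {"grip":1,"delta_pos":[0,0,-0.02],"twist":0},
    {"grip":1,"delta_pos":[0,0,-0.018],"twist":0},
    {"grip":1,"delta_pos":[0,0,-0.015],"twist":0},
    {"grip":1,"delta_pos":[0,0,-0.014],"twist":0},
    {"grip":1,"delta_pos":[0,0,0],"twist":0}
  ]
}}

```text
clock: 9.33
position: [0.5755, -0.2539, 0.0207]
ee_rot: [0.694, 0.124, 0.698, -0.123]
contact_force: [-0.9, 0.9, 0.4]
width: 0.0852
```

>>> {"api": "step_arm", "payload": {
  "increments": [
    {"grip":0.6,"delta_pos":[0,0,0],"twist":0},
    {"grip":0.6,"delta_pos":[0,0,0],"twist":0},
    {"grip":0.6,"delta_pos":[0,0,0],"twist":0},
    {"grip":0.5,"delta_pos":[0,0,0],"twist":0},
    {"grip":0.5,"delta_pos":[0,0,0],"twist":0},
    {"grip":0.5,"delta_pos":[0,0,0],"twist":0}
  ],
  "force": 40
}}

```text
clock: 9.83
position: [0.5784, -0.2566, 0.0247]
ee_rot: [0.697, 0.124, 0.695, -0.124]
contact_force: [-0.2, 1.5, 6.1]
width: 0.0596
```

Run:
```python
from h import *;st()
from rig import manip
d=manip.get_image("top")
i=cv2.resize(d["img"][85:215,125:365],None,fx=3.3,fy=3.3,interpolation=cv2.INTER_CUBIC)
d=manip.get_image("scene")
j=cv2.resize(d["img"][100:270,230:400],(429,429),interpolation=cv2.INTER_CUBIC)
cv2.imwrite("pics/c2.png",np.hstack([i[:,:330],j])[:,:,::-1]);st()
```

```text
t 9.83 pos [ 0.5784 -0.2566  0.0247] jaw 69.81 w 0.0596 F [-0.2  1.5  6.1] q [-0.53  0.53  1.65  0.    0.96 -1.75]
t 9.93 pos [ 0.5783 -0.2566  0.0247] jaw 69.81 w 0.0597 F [0.2 1.2 7.1] q [-0.53  0.53  1.65  0.    0.96 -1.75]
```

View pics/c2.png

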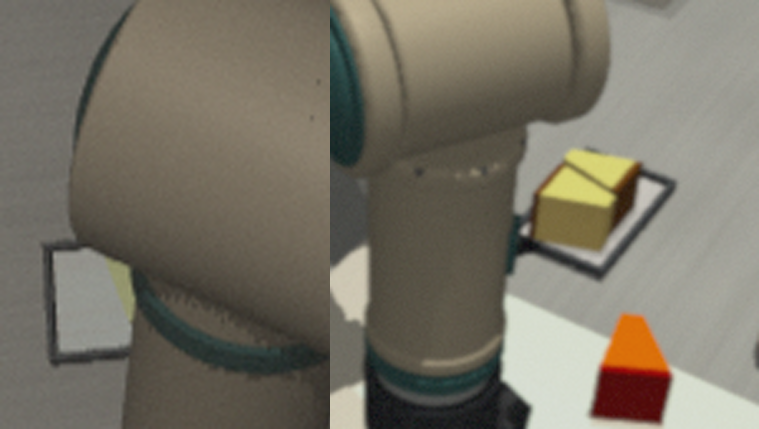

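The scene crop at (585,190) shows the middle wedge standing beside wedge_in with its rind the other way. The second wedge is gripped (59.6 mm), so I'll lift and carry it.

>>> {"api": "step_arm", "payload": {
  "increments": [
    {"grip":0.5,"delta_pos":[0,0,0.02],"twist":0},
    {"grip":0.5,"delta_pos":[0,0,0.03],"twist":0},
    {"grip":0.5,"delta_pos":[0,0,0.03],"twist":0},
    {"grip":0.5,"delta_pos":[0,0,0.02],"twist":0},
    {"grip":0.5,"delta_pos":[0,0,0],"twist":0},
    {"grip":0.5,"delta_pos":[-0.0052,0.0294,0],"twist":-4.65},
    {"grip":0.5,"delta_pos":[-0.0052,0.0294,0],"twist":-4.65},
    {"grip":0.5,"delta_pos":[-0.0052,0.0294,0],"twist":-4.65},
    {"grip":0.5,"delta_pos":[-0.0052,0.0294,0],"twist":-4.65},
    {"grip":0.5,"delta_pos":[-0.0052,0.0294,0],"twist":-4.65}
  ]
}}

```text
clock: 10.77
position: [0.55, -0.108, 0.1218]
ee_rot: [0.655, 0.263, 0.657, -0.263]
contact_force: [0.5, -0.1, -1.2]
width: 0.0592
```

>>> {"api": "step_arm", "payload": {
  "increments": [
    {"grip":0.5,"delta_pos":[-0.0052,0.0294,0],"twist":-4.65},
    {"grip":0.5,"delta_pos":[-0.0052,0.0294,0],"twist":-4.65},
    {"grip":0.5,"delta_pos":[-0.0052,0.0294,0],"twist":-4.65},
    {"grip":0.5,"delta_pos":[-0.0052,0.0294,0],"twist":-4.65},
    {"grip":0.5,"delta_pos":[-0.0052,0.0294,0],"twist":-4.65},
    {"grip":0.5,"delta_pos":[-0.0052,0.0294,0],"twist":-4.65},
    {"grip":0.5,"delta_pos":[-0.0052,0.0294,0],"twist":-4.65},
    {"grip":0.5,"delta_pos":[-0.0052,0.0294,0],"twist":-4.65},
    {"grip":0.5,"delta_pos":[-0.0052,0.0294,0],"twist":-4.65},
    {"grip":0.5,"delta_pos":[-0.0052,0.0294,0],"twist":-4.65}
  ]
}}

```text
clock: 11.6
position: [0.498, 0.1857, 0.122]
ee_rot: [-0.499, -0.5, -0.5, 0.501]
contact_force: [0.8, -0.6, -0.1]
width: 0.0593
```

>>> {"api": "step_arm", "payload": {
  "increments": [
    {"grip":0.5,"delta_pos":[0,0,0],"twist":0},
    {"grip":0.5,"delta_pos":[0,0,0],"twist":0},
    {"grip":0.5,"delta_pos":[0,0,0],"twist":0},
    {"grip":0.5,"delta_pos":[0,0,0],"twist":0}
  ]
}}

```text
clock: 11.93
position: [0.4993, 0.1836, 0.1227]
ee_rot: [-0.5, -0.499, -0.5, 0.5]
contact_force: [0.0, -0.2, -0.9]
width: 0.0596
```

Run:
```python
from h import *;st()
from rig import manip
import pickle
for n in("scene","top"):
    d=manip.get_image(n);pickle.dump(d,open(f"pics/{n}3.pkl","wb"))
    c=proj(d,[.4987,.1433,.06])[0].astype(int);print(n,c)
    i=d["img"][c[1]-60:c[1]+60,c[0]-65:c[0]+65]
    i=cv2.resize(i,(390,360),interpolation=cv2.INTER_CUBIC);L=i if n=="scene" else np.hstack([L,i])
cv2.imwrite("pics/c3.png",L[:,:,::-1]);st()
```

```text
t 11.93 pos [0.4993 0.1836 0.1227] jaw 0.05 w 0.0596 F [ 0.  -0.2 -0.9] q [ 0.22  0.3   1.76 -0.    1.08  0.22]
scene [335 163]
top [166 168]
t 12.03 pos [0.4996 0.1835 0.123 ] jaw -0.01 w 0.0599 F [-0.2 -0.7 -1.5] q [ 0.22  0.3   1.76 -0.    1.08  0.22]
```

View pics/c3.png

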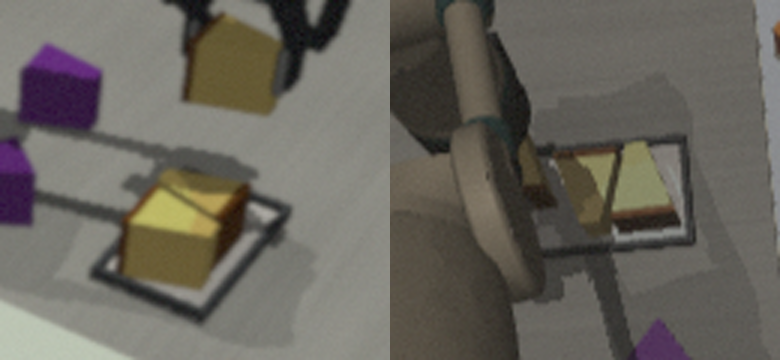

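Run:
```python
import pickle
from h import *
d=pickle.load(open("pics/top3.pkl","rb"))
hsv=cv2.cvtColor(d["img"],cv2.COLOR_RGB2HSV)
x0,y0,S=145,150,4
c=cv2.resize(d["img"][y0:195,x0:200],None,fx=S,fy=S,interpolation=cv2.INTER_CUBIC)
h=cv2.cvtColor(c,cv2.COLOR_RGB2HSV);m=cv2.inRange(h,(18,50,75),(42,255,255));m=cv2.morphologyEx(m,2,np.ones((7,7)))
for k in cv2.findContours(m,0,1)[0]:
    if cv2.contourArea(k)<800: continue
    q=cv2.approxPolyN(k,4,ensure_convex=True).reshape(-1,2)
    p=(q+.5)/S-.5+[x0,y0];print(p.round(1).tolist(),ray(d,p,.055).round(4).tolist())
print("hand",ray(d,[[156,158.7],[177,158],[166.3,184.5],[173,184.5]],.055).round(4))
```

```text
[[170.9, 181.6], [163.6, 182.4], [154.6, 160.1], [176.6, 158.4]] [[0.4677, 0.1356], [0.4677, 0.1528], [0.5244, 0.1706], [0.5232, 0.118]]
[[195.1, 175.9], [173.4, 178.6], [178.6, 154.9], [185.9, 154.1]] [[0.4758, 0.0773], [0.4744, 0.1292], [0.5314, 0.1126], [0.5315, 0.0952]]
hand [[0.5275 0.1671]
 [0.5241 0.117 ]
 [0.4619 0.1468]
 [0.4603 0.1311]]
```

>>> {"api": "step_arm", "payload": {
  "increments": [
    {"grip":0.5,"delta_pos":[0,0.0004,-0.02],"twist":0},
    {"grip":0.5,"delta_pos":[0,0,-0.02],"twist":0},
    {"grip":0.5,"delta_pos":[0,0,-0.015],"twist":0},
    {"grip":0.5,"delta_pos":[0,0,-0.012],"twist":0},
    {"grip":0.5,"delta_pos":[0,0,-0.012],"twist":0},
    {"grip":0.5,"delta_pos":[0,0,-0.01],"twist":0},
    {"grip":0.5,"delta_pos":[0,0,-0.008],"twist":0},
    {"grip":0.5,"delta_pos":[0,0,-0.003],"twist":0},
    {"grip":0.5,"delta_pos":[0,0,0],"twist":0},
    {"grip":0.5,"delta_pos":[0,0,0],"twist":0}
  ]
}}

```text
clock: 12.87
position: [0.4999, 0.185, 0.0236]
ee_rot: [0.5, 0.5, 0.5, -0.5]
contact_force: [0.6, -0.3, -1.4]
width: 0.0592
```

>>> {"api": "step_arm", "payload": {
  "increments": [
    {"grip":0.5,"delta_pos":[0,0,-0.002],"twist":0},
    {"grip":0.5,"delta_pos":[0,0,-0.001],"twist":0},
    {"grip":0.5,"delta_pos":[0,0,0],"twist":0}
  ]
}}

```text
clock: 13.12
position: [0.4996, 0.1851, 0.0206]
ee_rot: [0.5, 0.5, 0.5, -0.5]
contact_force: [0.1, -0.4, -2.0]
width: 0.0593
```

>>> {"api": "step_arm", "payload": {
  "increments": [
    {"grip":0.5,"delta_pos":[0,0,-0.001],"twist":0},
    {"grip":0.5,"delta_pos":[0,0,-0.001],"twist":0},
    {"grip":0.5,"delta_pos":[0,0,0],"twist":0}
  ]
}}

```text
clock: 13.37
position: [0.4994, 0.1851, 0.0182]
ee_rot: [0.5, 0.5, 0.5, -0.5]
contact_force: [-0.4, 0.1, -0.2]
width: 0.0593
```

>>> {"api": "step_arm", "payload": {
  "increments": [
    {"grip":0.5,"delta_pos":[0,0,-0.001],"twist":0},
    {"grip":0.5,"delta_pos":[0,0,0],"twist":0}
  ]
}}

```text
clock: 13.53
position: [0.4995, 0.1851, 0.0177]
ee_rot: [0.5, 0.5, 0.5, -0.5]
contact_force: [-1.5, -0.4, 3.1]
width: 0.0598
```

Touching the floor. Releasing and lifting, then moving aside for a clear view.

>>> {"api": "step_arm", "payload": {
  "increments": [
    {"grip":0.8,"delta_pos":[0,0,0],"twist":0},
    {"grip":0.9,"delta_pos":[0,0,0],"twist":0},
    {"grip":1,"delta_pos":[0,0,0],"twist":0},
    {"grip":1,"delta_pos":[0,0,0],"twist":0},
    {"grip":1,"delta_pos":[0,0,0.015],"twist":0},
    {"grip":1,"delta_pos":[0,0,0.025],"twist":0},
    {"grip":1,"delta_pos":[0,0,0.035],"twist":0},
    {"grip":1,"delta_pos":[0,0,0.035],"twist":0},
    {"grip":1,"delta_pos":[0,0,0.035],"twist":0},
    {"grip":1,"delta_pos":[-0.02,0.02,0.02],"twist":0}
  ]
}}

```text
clock: 14.37
position: [0.4846, 0.2036, 0.1864]
ee_rot: [0.502, 0.503, 0.497, -0.498]
contact_force: [1.3, 1.6, 0.3]
width: 0.0851
```

>>> {"api": "step_arm", "payload": {
  "increments": [
    {"grip":1,"delta_pos":[-0.025,0.03,0.005],"twist":0},
    {"grip":1,"delta_pos":[-0.025,0.03,0.005],"twist":0},
    {"grip":1,"delta_pos":[-0.025,0.03,0.005],"twist":0},
    {"grip":1,"delta_pos":[-0.025,0.03,0.005],"twist":0},
    {"grip":1,"delta_pos":[-0.025,0.03,0.005],"twist":0},
    {"grip":1,"delta_pos":[-0.025,0.03,0.005],"twist":0},
    {"grip":1,"delta_pos":[-0.025,0.03,0.005],"twist":0},
    {"grip":1,"delta_pos":[-0.025,0.03,0.005],"twist":0},
    {"grip":1,"delta_pos":[-0.025,0.03,0.005],"twist":0},
    {"grip":1,"delta_pos":[-0.025,0.03,0.005],"twist":0}
  ]
}}

```text
clock: 15.2
position: [0.2278, 0.5062, 0.2326]
ee_rot: [0.5, 0.5, 0.5, -0.5]
contact_force: [2.4, 1.2, 0.9]
width: 0.0853
```

>>> {"api": "step_arm", "payload": {
  "increments": [
    {"grip":1,"delta_pos":[0,0,0],"twist":0},
    {"grip":1,"delta_pos":[0,0,0],"twist":0},
    {"grip":1,"delta_pos":[0,0,0],"twist":0}
  ]
}}

```text
clock: 15.45
position: [0.2294, 0.5045, 0.2319]
ee_rot: [0.501, 0.499, 0.5, -0.5]
contact_force: [0.6, 0.8, -1.0]
width: 0.0851
```

Run:
```python
from h import *;st()
from rig import manip
import pickle
for n in("scene","top"):
    d=manip.get_image(n);pickle.dump(d,open(f"pics/{n}4.pkl","wb"))
    c=proj(d,[.4987,.1433,.05])[0].astype(int)
    i=d["img"][c[1]-50:c[1]+50,c[0]-54:c[0]+54]
    i=cv2.resize(i,(390,361),interpolation=cv2.INTER_CUBIC);L=i if n=="scene" else np.hstack([L,i])
cv2.imwrite("pics/c4.png",L[:,:,::-1])
x0,y0,S=130,148,4
c=cv2.resize(d["img"][y0:200,x0:210],None,fx=S,fy=S,interpolation=cv2.INTER_CUBIC)
h=cv2.cvtColor(c,cv2.COLOR_RGB2HSV);m=cv2.inRange(h,(18,40,75),(42,255,255));m=cv2.morphologyEx(m,2,np.ones((7,7)))
for k in cv2.findContours(m,0,1)[0]:
    if cv2.contourArea(k)<800: continue
    q=cv2.approxPolyN(k,4,ensure_convex=True).reshape(-1,2)
    P=ray(d,(q+.5)/S-.5+[x0,y0],.055);P=np.roll(P,-int(np.argmin(np.linalg.norm(P-np.roll(P,-1,0),axis=1))),0)
    n=(P[0]+P[1])/2;b=(P[2]+P[3])/2;a=(n-b)/np.linalg.norm(n-b)
    print("origin in tray",(n-.06*a-[.4987,.1433]).round(4),"ang",np.degrees(np.arctan2(a[1],a[0])).round(1),"sides",np.linalg.norm(P-np.roll(P,-1,0),axis=1).round(4))
```

```text
t 15.45 pos [0.2294 0.5045 0.2319] jaw 0.12 w 0.0851 F [ 0.6  0.8 -1. ] q [ 1.02  0.24  1.55 -0.    1.35  1.02]
origin in tray [0.0284 0.0013] ang -179.7 sides [0.0172 0.06   0.0521 0.0587]
origin in tray [-0.029  0.043] ang -0.7 sides [0.0174 0.0577 0.051  0.06  ]
origin in tray [-0.0277 -0.0406] ang 0.3 sides [0.0192 0.0572 0.0506 0.0598]
```

View pics/c4.png

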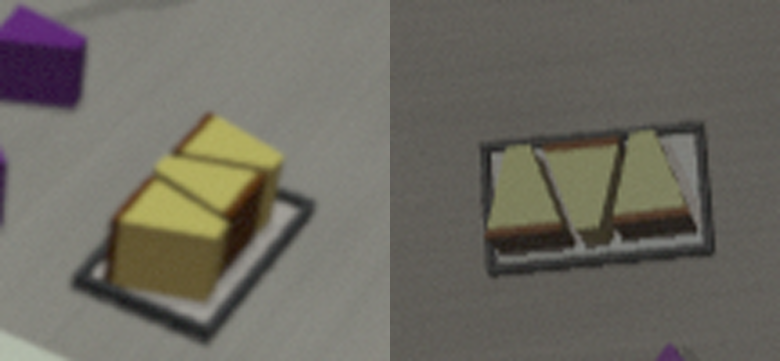

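Final view: all three stand level in a row, with the middle rind at the top (585,140) and the outer rinds at the bottom (530,235) and (655,220). The arm is clear, so I'm handing in.

```bash
python3 -c "from rig import manip;print(manip.sign_off())"
```

```text
the job is handed in; nothing more can be done
None
```

Both pale wedges are in the tray beside wedge_in. The three stand head to tail, and I handed the job in at about 15.6 s of the 53 s. The sign-off gives no verdict.

Each wedge was lowered until it touched the tray floor (about 3 to 7 N), then released. The arm was parked clear before handing in.

Positions in the tray frame from the last top image, with the camera calibration good to about 2 mm:

| Wedge | Rind towards | Origin x (mm) | Origin y (mm) | Angle from tray x |
|---|---|---|---|---|
| wedge_in | -x | -28 | -41 | 0.3° |
| middle | +x | +28 | +1 | 0.3° |
| +y end | -x | -29 | +43 | 0.7° |

All of these are inside the limits. The +y wedge is about 2 mm from the rim, closer than the planned 4 to 7 mm. Its contact height agreed with a flat seat on the floor.

- **Flatness:** I judged it from the pictures and the contact heights, and did not measure it across two views.
- **Failed check:** A picture taken midway to measure the tray gave no result, because the script found no yellow there, probably with the arm in the way. I repeated the look later from clearer views.

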